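# Load the tube roller

### The job

With the outside of the fingers, slowly push the roller tube lying at the foot of the loading ramp up the ramp, over the crest and into its seat against the stop at the top: roll it, do not lift or carry it, keep it well under 20 cm a second on the way so that it is never flicked up, and never let it run back down. Once it lies in its seat, press the round start button on the control pod fully down and let go. Leave everything else on the bench where it stands.

Things in the scene. Friction and masses are not known exactly. Their poses are not given: they have to be found in the camera images.
- station: Fixed loading station of a bench tube roller. Origin on the table surface; x points up the ramp, y to its left, z up. All track positions are in this frame, mm: track y -71 to 71 between grey cheeks (y +-71 to +-79) standing 10 mm above landing and ramp, up to z 42 beside the seat. White housing with the stop face at the top end: x 115 to 185, y -83 to 83, top z 72.
- ramp_foot (a point): Where the level landing meets the ramp, mid-track (station x -75, z 12 mm). The aluminium landing lies below it, x -160 to -75 at z 12, closed at its low end by a lip (x -168 to -160, top z 18). The straight ramp rises from here to the crest.
- crest (a point): Top edge of the ramp, mid-track (station x 65, z 32 mm). Beyond it the seat slopes down to z 21 at the stop face, x 115; a tube pushed over the crest runs the last bit to the stop by itself.
- seat (a point): Where the centre of the tube lies when seated against the stop (station x 90, y 0, z 52 mm). It stays there by itself.
- pod_top (a point): Centre of the top of the white control pod on the left of the track (station x -20 to 90, y 83 to 149, top z 40 mm). On it are the start button (x 10, y 116) and a fixed taller speed knob, 32 mm across and 20 mm high, nearer the stop (x 68, y 116).
- tube: The roller tube to load: a closed smooth white plastic cylinder with grey end bands, 50 mm diameter, 130 mm long, about 0.3 kg (0.2 to 0.4), lying across the landing at the foot of the ramp. Origin at its centre, y axis along its length (x and z turn as it rolls). It rolls very freely and runs back down the ramp if left there.
- start (a joint): Travel of the start button, m: 0 up, 0.006 fully down. Springs back; about 4 N presses it fully down.
- start_top (a point): Centre of the top face of the round start button (28 mm across, pressed straight down) on the control pod; lower than the speed knob beside it.
- spare_tube: Bystander: a second, equal roller tube standing on end on the table right of the landing. Origin at its centre, 65 mm up.
- cap: Bystander: a loose screw cap, 26 mm across, 12 mm high, on the table left of the landing. Origin under its centre.
- bottle: Bystander: an amber reagent bottle, 62 mm across, 140 mm high, right of the seat. Origin under its centre.
- pipette: Bystander: a hand pipette lying on the table at the right, 280 mm long, 28 mm thick. Origin at table level near its middle.
- tube_rack: Bystander: a tube rack 90 x 160 mm, 84 mm high, at the right. Origin under its centre.
- tip_box: Bystander: a pipette tip box 120 x 85 mm, 62 mm high, at the left. Origin under its centre.
- beaker: Bystander: a glass beaker 70 mm across, 90 mm high, at the left. Origin under its centre.

How it is judged:
By the outcome, as a careful person would: the job done as asked, in the order asked, and still so for the second after the job is handed in, with the robot touching nothing.
It also fails if it takes over 51 s, if anything falls off the work surface, if the arm or the gripper's body presses on something with over 40 N, if the wrist force passes 120 N, or if a joint passes its speed limit or range.

### The arm

A 6-joint arm with a two-finger parallel gripper is mounted at the origin on the work surface. World frame = base frame: x ahead of the robot, y to its left, z up, the work surface at z = 0. Lengths are in m, angles in rad, forces in N, time in s.
With the tool pointing down it reaches from about 0.225 to 0.875 m from the base axis. Payload 3.4 kg.
Tool frame: the origin (TCP) lies where the fingers leave the gripper's body, on its centre line; the fingertips stand 73 mm ahead of it and the grasp point (between the pads) lies 54 mm ahead of it; z points along the fingers, y is the line along which they close (so a half turn about z gives the same grasp; the last joint's range is limited). The gripper opens to 85 mm and grips with 20 to 120 N. Pads are 22 mm wide; open, the fingers measure 114 mm over their backs; the gripper's body (76 mm by 85 mm) begins 54 mm behind the grasp point. The pads swing forward as they close: fully open they stand 13 mm farther back than shut.
Start: joints at [1.136, 0.276, 1.505, -0, 1.361, -0.121], TCP at [0.178, 0.547, 0.304] pointing down, gripper open.
Joint ranges: [-2.89, 2.89], [-0.75, 2.08], [0.22, 2.7], [-1.18, 4.32], [0.11, 2.71], [-2.7, 2.7]. Speed limits (rad/s): [2.57, 2.57, 3.14, 3.14, 3.14, 3.14].

### API

Orientations are given as a unit quaternion [w, x, y, z].
In Python, from cell import readout, viewer, job gives the robot as it stands.
- The arm moves only by the tool step_arm, never from a script. Its argument "plan" is text: rows parted by semicolons, each of 7 numbers parted by spaces: the finger opening in cm, from 0 to 8.54, then the shift along the tool's x, y, z in cm, then the turn, a rotation vector about the tool's x, y, z in degrees. A call has exactly 8 rows; each row shifts and turns the commanded pose from where the row before left it, along the tool's axes as they then stand; what a row does not reach is not made up. A row lasts 1/12 s, in which the tool goes at most 41.7 mm and 7.16 degrees, less where a joint would pass 70% of its speed; a pose out of reach is approached as far as the arm can. A call is refused whole if a number of a shift passes 4.17 or a number of a turn 7.16, either way. A call with a gripper value outside its range is refused whole. The fingers move at their own pace and stop on an object; "force" is the grip in N (left out, the last holds). Time passes only in rows, so rows that do not move let the fingers close, or fill a call up. It gives the time, the measured TCP pose, the force, the opening and the grip force at its end, in the units of the state.
- readout.read_state(): the state, without advancing time (a new reading comes with each control period).
- viewer.camera(name): name is "scene" or "side" or "wrist"; returns a dict with "pixels" (480x640x3 uint8, blue, green, red), "range_z" (480x640 float32, m along the optical axis (not along the pixel's ray), 0 where there is no reading), "intrinsics" (3x3 intrinsics, pixels), "view" (4x4, takes a point from world to camera coordinates). Camera axes: x right, y down, z forward; pixel columns grow to the right and rows downward; lengths in m; the calibration is good to about 2 mm. The wrist camera is an equidistant fisheye: a pixel r from the principal point sees the ray r / f radians off the axis. A picture is of the moment at which its call begins.
- job.finish_job(): hands the job in; it is judged then, once.
The state is a dict: "time": time; "joint_positions": joint angles; "qd": joint speeds; "tau": joint torques, N m; "eef_pos": TCP position; "tool_rot": TCP orientation; "ft_force": force on the tool from outside, world axes, zero at the start; "torque": the same for the moment, N m; "gripper_width": finger opening in m; "gripper_force": force on a finger pad.
Only numpy, scipy, OpenCV 4.12 (cv2) and the standard library are available. Lean on these libraries where they do the work, as an engineer would, in place of code of your own. Each camera call takes 0.05 s, during which the arm holds its last target. There are 200 camera calls.

## Working session

There is one attempt and no reset: what is moved stays moved. The work goes in short steps, Python scripts to look and compute and a tool call to move; the robot and the scene stay as the last step left them, time stands still between calls to the robot, and variables do not carry over. Pictures are saved under pics/ and viewed, at most 10 in all, crops included, and the job is handed in when it is done.

Besides the shell and the picture viewer there is one more tool, called after "Request:" in YAML: its name, and indented under it one key for each argument. step_arm: Moves the arm, as the interface text tells. Its arguments: {"type":"object","properties":{"plan":{"type":"string"},"force":{"type":"number"}},"required":["plan"]}

```bash
mkdir -p pics; python3 - <<'E'
from cell import readout, viewer
import cv2,numpy as np,pickle
s=readout.read_state();print(s)
d={}
for n in("scene","side"):
    c=viewer.camera(n);d[n]=c;cv2.imwrite(f"pics/{n}0.png",c["pixels"])
pickle.dump(d,open("c0.pkl","wb"))
E
```

```text
{'time': 0.0, 'joint_positions': array([ 1.13597099e+00,  2.76621254e-01,  1.50612586e+00, -2.82626516e-05,
        1.36066615e+00, -1.21003467e-01]), 'qd': array([-9.11680787e-05, -3.34941143e-04,  1.61038697e-03,  1.17462699e-04,
       -2.56812012e-03, -7.12341343e-04]), 'tau': array([ 3.32779537e-04, -4.16763496e+01, -2.45815426e+01,  2.69018949e-05,
        1.09758211e-02,  4.14677871e-06]), 'eef_pos': array([0.17735371, 0.54656537, 0.30302749]), 'tool_rot': array([-2.36455349e-04,  1.56264852e-01,  9.87714770e-01, -8.79167852e-04]), 'ft_force': array([ 0.27446908, -0.2315122 , -0.26315238]), 'torque': array([-0.02935937,  0.00836137, -0.04536462]), 'gripper_force': 0.0, 'gripper_width': 0.08537011611862955}
```

View pics/scene0.png

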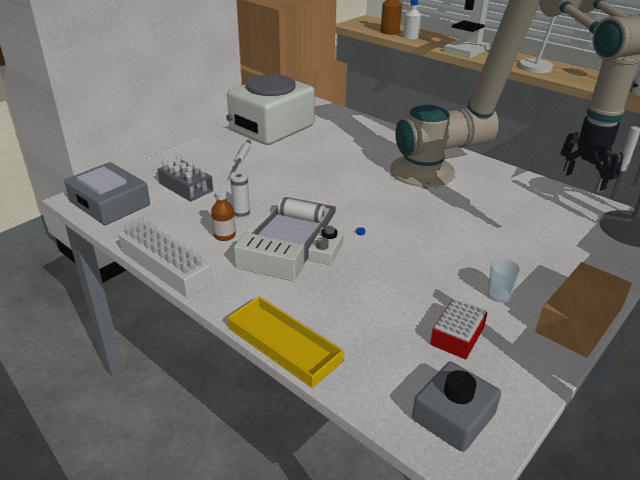

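View pics/side0.png

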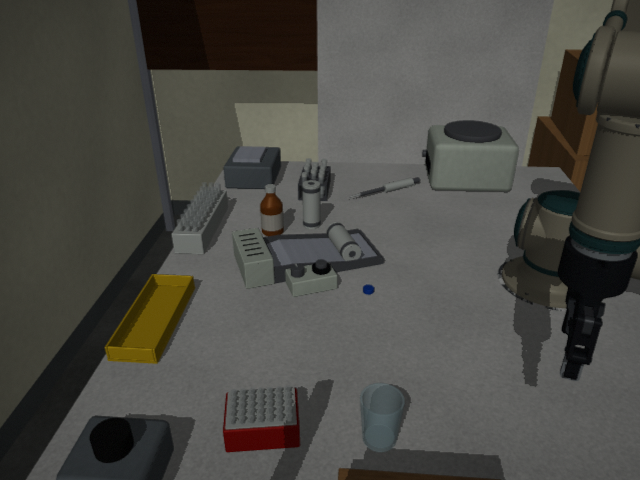

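```bash
cat > h.py <<'E'
import numpy as np
def cloud(c):
    z=c["range_z"];v,u=np.nonzero(z>0);d=z[v,u];K=c["intrinsics"]
    P=np.stack([(u-K[0,2])/K[0,0]*d,(v-K[1,2])/K[1,1]*d,d,np.ones_like(d)],1)
    return (P@np.linalg.inv(c["view"]).T)[:,:3],u,v,c["pixels"][v,u]
E
python3 - <<'E'
import pickle,cv2,numpy as np
from h import *
d=pickle.load(open("c0.pkl","rb"))
for n,pts in(("scene",[(300,210),(270,250),(329,232),(322,243),(361,231),(240,178),(222,205)]),("side",[(345,240),(252,258),(321,267),(297,270),(369,289),(311,185)])):
    P,u,v,col=cloud(d[n])
    for p in pts:
        i=np.argmin((u-p[0])**2+(v-p[1])**2);print(n,p,P[i].round(3))
a=cv2.resize(d["scene"]["pixels"][180:290,220:370],None,fx=4,fy=4,interpolation=2)
# height map, 2mm cells
M=[]
for n in d:
    P,*_=cloud(d[n]);M.append(P)
P=np.vstack(M);np.save("P.npy",P)
c=P[(P[:,2]>.06)&(P[:,2]<.08)]
H=np.zeros((250,250),np.float32)
i0=cloud(d["scene"]);k=np.argmin((i0[1]-290)**2+(i0[2]-230)**2);ctr=i0[0][k];print("ctr",ctr)
ix=((P[:,:2]-ctr[:2])/.002+125).astype(int);ok=((ix>=0)&(ix<250)).all(1)&(P[:,2]<.2)
np.maximum.at(H,(249-ix[ok,0],249-ix[ok,1]),P[ok,2])
h=cv2.applyColorMap((H.clip(0,.1)*2550).astype(np.uint8),cv2.COLORMAP_JET)
h=cv2.resize(h,(500,500),interpolation=0)
o=np.zeros((940,600,3),np.uint8);
cv2.imwrite("pics/a.png",a);cv2.imwrite("pics/hm.png",h)
E
```

```text
scene (300, 210) [ 0.511 -0.08   0.049]
scene (270, 250) [0.727 0.019 0.074]
scene (329, 232) [0.552 0.063 0.061]
scene (322, 243) [0.602 0.083 0.061]
scene (361, 231) [0.433 0.081 0.012]
scene (240, 178) [ 0.601 -0.226  0.134]
scene (222, 205) [ 0.704 -0.186  0.109]
side (345, 240) [ 0.486 -0.051  0.064]
side (252, 258) [0.696 0.068 0.075]
side (321, 267) [0.536 0.065 0.056]
side (297, 270) [0.589 0.09  0.061]
side (369, 289) [0.424 0.084 0.013]
side (311, 185) [ 0.586 -0.227  0.133]
ctr [ 0.57668129 -0.05695846  0.0239766 ]
```

View pics/hm.png

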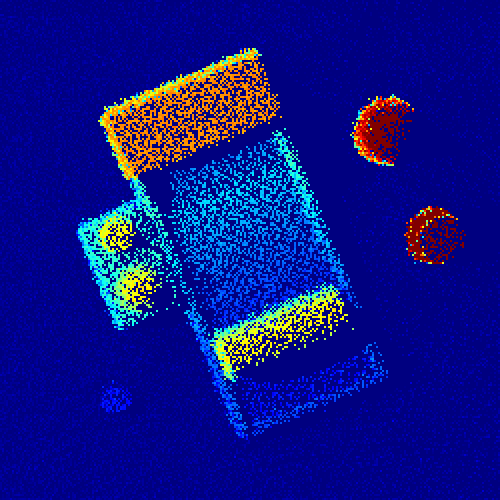

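View pics/a.png

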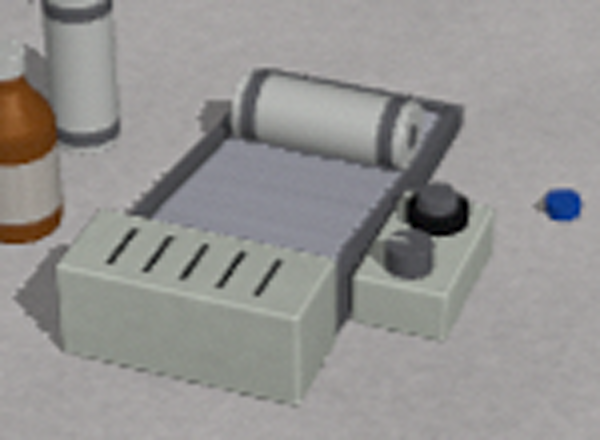

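```bash
cat >> h.py <<'E'
import json
def T():
    s=json.load(open("st.json"));c,q=np.cos(s[2]),np.sin(s[2]);return np.array([[c,-q],[q,c]]),np.array(s[:2])
E
python3 - <<'E'
import cv2,json,pickle
from h import *
P=np.load("P.npy").astype(float)
near=P[(np.abs(P[:,0]-.7)<.14)&(P[:,1]>-.13)&(P[:,1]<.15)]
top=near[(near[:,2]>.067)&(near[:,2]<.078)&(near[:,0]>.63)]
r=cv2.minAreaRect(np.float32(top[:,:2]*1000));print(r,len(top),top[:,2].mean())
# fit housing rect robustly
from scipy.optimize import minimize
def cost(p):
    c,q=np.cos(p[2]),np.sin(p[2]);L=(top[:,:2]-p[:2])@np.array([[c,-q],[q,c]])
    return np.mean(np.clip(np.maximum(np.abs(L[:,0]-.150)-.035,np.abs(L[:,1])-.083),0,.01)*1000) + 300*0
x0=[]
best=None
for yaw in np.radians(np.arange(5,40,1)):
    c,q=np.cos(yaw),np.sin(yaw)
    cen=np.array(r[0])/1000
    m=minimize(cost,[*(cen-.15*np.array([c,q])),yaw],method="Nelder-Mead",options=dict(xatol=1e-5,fatol=1e-6))
    if best is None or m.fun<best.fun:best=m
print(best.x,np.degrees(best.x[2]),best.fun)
json.dump(list(best.x),open("st.json","w"))
R,t=T()
L=np.c_[(P[:,:2]-t)@R,P[:,2]]*1000
b=lambda x0,x1,y0,y1,z0,z1:L[(L[:,0]>x0)&(L[:,0]<x1)&(L[:,1]>y0)&(L[:,1]<y1)&(L[:,2]>z0)&(L[:,2]<z1)]
pp=lambda n,q:print(n,len(q),np.percentile(q,[1,50,99],axis=0).round(1).tolist())
pp("housing",b(90,210,-110,110,67,80))
pp("tube",b(-170,0,-75,75,40,80))
tb=b(-170,0,-75,75,45,80)
m=minimize(lambda p:np.mean(np.abs(np.hypot(tb[:,0]-p[0]-p[2]*tb[:,1],tb[:,2]-p[1])-25)),[-85,37,0],method="Nelder-Mead");print("tube axis x,z,slope",m.x,m.fun)
pp("pod",b(-60,110,78,170,36,43))
pp("knob",b(45,95,90,145,54,70));pp("button",b(-20,42,90,145,46,70))
q=b(-20,42,85,150,42,70);print(np.histogram(q[:,2],bins=np.arange(42,70,2)))
pp("cap",b(-150,-30,90,180,5,20)); pp("lip",b(-185,-120,-70,70,13,25))
d=pickle.load(open("c0.pkl","rb"))
E
```

```text
((713.46533203125, 1.7243576049804688), (78.52970886230469, 171.98809814453125), 21.912681579589844) 2156 0.07301068117142738
[ 0.57376334 -0.05529239  0.39559887] 22.666145644178822 0.061947084654996994
housing 2160 [[114.2, -82.6, 67.7], [152.2, 6.2, 73.3], [185.7, 82.3, 77.0]]
tube 1214 [[-107.7, -65.1, 40.5], [-76.1, 9.3, 57.2], [-59.8, 67.4, 66.2]]
tube axis x,z,slope [-8.85310963e+01  3.83063695e+01 -3.64781705e-04] 2.292917832301445
pod 716 [[-20.1, 79.1, 36.1], [44.6, 131.0, 40.7], [92.8, 149.7, 42.9]]
knob 204 [[51.8, 97.5, 54.3], [69.3, 117.0, 60.7], [85.4, 130.8, 64.6]]
button 364 [[-11.3, 93.4, 46.6], [14.4, 120.2, 54.7], [31.9, 137.1, 65.7]]
(array([113,  32,  24,  33,  38,  65,  47,  20,  19,  27,  56,  32,   2]), array([42, 44, 46, 48, 50, 52, 54, 56, 58, 60, 62, 64, 66, 68]))
cap 108 [[-145.8, 92.1, 5.0], [-84.6, 169.1, 10.2], [-40.4, 178.9, 17.7]]
lip 408 [[-170.7, -68.2, 13.1], [-156.9, 12.4, 15.8], [-124.4, 69.3, 23.4]]
```

Request:
step_arm:
  plan: "8.54 0 0 0 0 0 -6.8; 8.54 0 0 0 0 0 -6.8; 8.54 0 0 0 0 0 -6.8; 8.54 0 0 0 0 0 -6.8; 8.54 0 0 0 0 0 -6.8; 8.54 0 0 0 0 0 -6.8; 8.54 0 -3 0 0 0 0; 8.54 0 -4 0 0 0 0"

```text
time: 0.77
eef_pos: [0.2043, 0.4836, 0.303]
tool_rot: [-0.0, -0.2, 0.98, 0.0]
ft_force: [1.2, -0.0, -0.5]
gripper_width: 0.0857
gripper_force: 0.0
```

Request:
step_arm:
  plan: "8.54 0 -4 0 0 0 0; 8.54 0 -4 0 0 0 0; 8.54 0 -4 0 0 0 0; 8.54 0 -4 0 0 0 0; 8.54 0 -4 0 0 0 0; 8.54 0 -4 0 0 0 0; 8.54 0 -4 0 0 0 0; 8.54 0 -4 0 0 0 0"

```text
time: 1.43
eef_pos: [0.3286, 0.1856, 0.3038]
tool_rot: [0.0, -0.198, 0.98, 0.0]
ft_force: [1.2, -0.0, -0.8]
gripper_width: 0.0855
gripper_force: 0.0
```

Request:
step_arm:
  plan: "8.54 0 -4 0 0 0 0; 8.54 0 -4 0 0 0 0; 8.54 0 -4 0 0 0 0; 8.54 0 -4 0 0 0 0; 8.54 0 -4 0 0 0 0; 8.54 0 -4 0 0 0 0; 8.54 0 -4 0 0 0 0; 8.54 0 -2 0 0 0 0"

```text
time: 2.1
eef_pos: [0.4466, -0.0932, 0.3036]
tool_rot: [0.0, -0.196, 0.981, -0.001]
ft_force: [0.7, 0.6, 0.7]
gripper_width: 0.0856
gripper_force: 0.0
```

```bash
cat >> h.py <<'E'
from scipy.spatial.transform import Rotation as Ro
def stat():
    from cell import readout
    s=readout.read_state();R,t=T();p=s["eef_pos"];w,x,y,z=s["tool_rot"]
    M=Ro.from_quat([x,y,z,w]).as_matrix();l=(p[:2]-t)@R*1000
    print("t%.2f st x%.1f y%.1f z%.1f"%(s["time"],*l,p[2]*1000),"F",(np.r_[s["ft_force"][:2]@R,s["ft_force"][2]]).round(1),"tooly in st deg %.1f"%np.degrees(np.arctan2(M[1,1],M[0,1])-np.arctan2(R[1,1],R[0,1])),"tz",M[:,2].round(3),"w",s["gripper_width"])
    return l,p
def stcloud(c):
    P,u,v,col=cloud(c);R,t=T();return np.c_[(P[:,:2]-t)@R,P[:,2]]*1000,u,v,col
E
python3 - <<'E'
from h import *
from cell import viewer
import cv2
l,p=stat()
c=viewer.camera("side");L,u,v,col=stcloud(c)
for c2 in("side","scene"):
    c=viewer.camera(c2);L,u,v,col=stcloud(c)
    q=L[(np.hypot(L[:,0]-l[0],L[:,1]-l[1])<75)&(L[:,2]>150)&(L[:,2]<p[2]*1000-5)]
    print(c2,len(q),np.percentile(q,[1,5,50,95,99],axis=0).round(0).tolist() if len(q) else "")
w=viewer.camera("wrist");cv2.imwrite("pics/w1.png",w["pixels"]);print(w["intrinsics"])
E
```

```text
t2.10 st x-132.0 y14.0 z303.6 F [0.9 0.3 0.7] tooly in st deg -0.0 tz [ 0.001 -0.002 -1.   ] w 0.08556354595778513
side 390 [[-144.0, -49.0, 247.0], [-142.0, -35.0, 249.0], [-129.0, 55.0, 273.0], [-120.0, 83.0, 296.0], [-119.0, 87.0, 298.0]]
scene 266 [[-142.0, -56.0, 247.0], [-138.0, -46.0, 252.0], [-123.0, 54.0, 279.0], [-117.0, 77.0, 298.0], [-112.0, 87.0, 298.0]]
[[371.64829954   0.         320.82937267]
 [  0.         371.64829954 237.41228365]
 [  0.           0.           1.        ]]
```

View pics/w1.png

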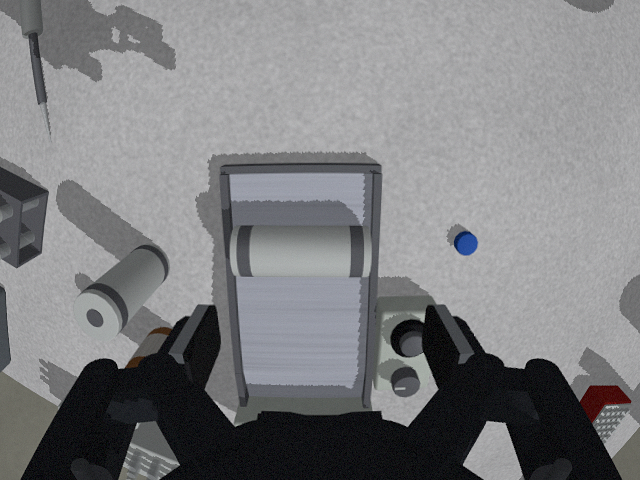

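Request:
step_arm:
  plan: "8.54 0.5 -1.4 0 0 0 0; 8.54 0 0 2 0 0 0; 8.54 0 0 3.5 0 0 0; 8.54 0 0 4 0 0 0; 8.54 0 0 4 0 0 0; 8.54 0 0 4 0 0 0; 8.54 0 0 2.5 0 0 0; 8.54 0 0 0 0 0 0"

```text
time: 2.97
eef_pos: [0.4418, -0.1008, 0.0998]
tool_rot: [-0.005, -0.199, 0.98, 0.003]
ft_force: [-2.0, 0.3, -0.1]
gripper_width: 0.0851
gripper_force: 0.0
```

```bash
cat > tb.py <<'E'
from h import *
from cell import viewer
from scipy.optimize import minimize
l,p=stat()
L=np.vstack([stcloud(viewer.camera(n))[0] for n in("side","scene")])
f=L[(np.hypot(L[:,0]-l[0],L[:,1]-l[1])<75)&(L[:,2]<p[2]*1000-2)]
tb=L[(L[:,0]>l[0]+16)&(L[:,0]<114)&(abs(L[:,1])<60)&(L[:,2]>44+ (L[:,0]+75)*.13*(L[:,0]>-75))&(L[:,2]<95)]
m=minimize(lambda q:np.mean(np.abs(np.hypot(tb[:,0]-q[0]-q[2]*tb[:,1],tb[:,2]-q[1])-25)),[np.median(tb[:,0]),42,0],method="Nelder-Mead");print("tube",m.x.round(3),m.fun,len(tb))
E
python3 tb.py
```

```text
t2.97 st x-139.4 y8.9 z99.8 F [-1.7  1.  -0.1] tooly in st deg 0.3 tz [-0.011  0.005 -1.   ] w 0.08511498057044639
tube [-8.8732e+01  3.8676e+01  5.0000e-03] 4.849079635361894 918
```

Request:
step_arm:
  plan: "8.54 0 -0.4 0.5 0 0 0; 8.54 0 -0.3 0.5 0 0 0; 8.54 0 0 0 0 0 0; 8.54 0 0 0 0 0 0; 8.54 -0.3 0 0 0 0 0; 8.54 -0.3 0 0 0 0 0; 8.54 -0.2 0 0 0 0 0; 8.54 0 0 0 0 0 0"

```text
time: 3.73
eef_pos: [0.4568, -0.1072, 0.0941]
tool_rot: [0.001, -0.198, 0.98, -0.0]
ft_force: [0.7, -0.0, 0.4]
gripper_width: 0.0853
gripper_force: 0.0
```

```bash
python3 tb.py; python3 -c "from h import *;stat()"
```

```text
t3.73 st x-127.9 y-2.8 z94.1 F [ 0.6 -0.3  0.4] tooly in st deg 0.2 tz [ 0.001 -0.    -1.   ] w 0.08528891558303955
tube [-88.45  38.57  -0.  ] 3.2114910907138134 885
t3.83 st x-128.5 y-2.5 z93.9 F [ 0.8 -0.1  0.5] tooly in st deg 0.2 tz [-0.  0. -1.] w 0.08528131130895941
```

Request:
step_arm:
  plan: "8.54 0.1 0.1 0.5 0 0 0; 8.54 0 0.1 0.4 0 0 0; 8.54 0 0 0 0 0 0; 8.54 -0.1 0 0 0 0 0; 8.54 -0.15 0 0 0 0 0; 8.54 -0.2 0 0 0 0 0; 8.54 -0.25 0 0 0 0 0; 8.54 -0.3 0 0 0 0 0"

```text
time: 4.5
eef_pos: [0.4638, -0.1019, 0.085]
tool_rot: [0.0, -0.198, 0.98, -0.0]
ft_force: [-0.3, -0.1, -0.4]
gripper_width: 0.0854
gripper_force: 0.1
```

Request:
step_arm:
  plan: "8.54 -0.35 0 0 0 0 0; 8.54 -0.4 0 -0.02 0 0 0; 8.54 -0.4 0 -0.06 0 0 0; 8.54 -0.4 0 -0.06 0 0 0; 8.54 -0.4 0 -0.06 0 0 0; 8.54 -0.4 0 -0.06 0 0 0; 8.54 -0.4 0 -0.06 0 0 0; 8.54 -0.4 0 -0.06 0 0 0"

```text
time: 5.17
eef_pos: [0.4929, -0.0895, 0.0887]
tool_rot: [-0.0, -0.198, 0.98, 0.0]
ft_force: [-2.8, -2.5, 3.1]
gripper_width: 0.0854
gripper_force: 1.9
```

```bash
python3 tb.py; python3 -c "from h import *;stat()"
```

```text
t5.17 st x-87.8 y-0.4 z88.7 F [-3.5 -1.2  3.1] tooly in st deg 0.2 tz [-0.  0. -1.] w 0.08536692559703139
tube [-5.1782e+01  4.2566e+01 -1.0000e-03] 3.8434504922256707 921
t5.27 st x-86.6 y-0.8 z88.9 F [-1.1  0.1  0.5] tooly in st deg 0.2 tz [ 0.003  0.    -1.   ] w 0.08522769710342072
```

Request:
step_arm:
  plan: "8.54 -0.3 0 -0.04 0 0 0; 8.54 -0.4 0 -0.06 0 0 0; 8.54 -0.5 0 -0.07 0 0 0; 8.54 -0.5 0 -0.07 0 0 0; 8.54 -0.5 0 -0.07 0 0 0; 8.54 -0.5 0 -0.07 0 0 0; 8.54 -0.5 0 -0.07 0 0 0; 8.54 -0.5 0 -0.07 0 0 0"

```text
time: 5.93
eef_pos: [0.5272, -0.0751, 0.094]
tool_rot: [0.0, -0.198, 0.98, 0.0]
ft_force: [-4.2, -2.1, 2.8]
gripper_width: 0.0853
gripper_force: 2.0
```

Request:
step_arm:
  plan: "8.54 -0.5 0 -0.07 0 0 0; 8.54 -0.5 0 -0.07 0 0 0; 8.54 -0.5 0 -0.07 0 0 0; 8.54 -0.5 0 -0.07 0 0 0; 8.54 -0.5 0 -0.07 0 0 0; 8.54 -0.5 0 -0.07 0 0 0; 8.54 -0.4 0 -0.06 0 0 0; 8.54 -0.4 0 -0.06 0 0 0"

```text
time: 6.6
eef_pos: [0.5622, -0.0604, 0.0994]
tool_rot: [0.0, -0.198, 0.98, 0.0]
ft_force: [-3.5, -1.1, 3.1]
gripper_width: 0.0858
gripper_force: 2.0
```

```bash
python3 tb.py; python3 -c "from h import *;stat()"
```

```text
t6.60 st x-12.7 y-0.3 z99.4 F [-3.7  0.4  3.1] tooly in st deg 0.2 tz [ 0.  0. -1.] w 0.08576242893776843
tube [ 2.3305e+01  5.3308e+01 -5.0000e-03] 2.5590251261230264 979
t6.70 st x-11.5 y-0.5 z99.4 F [0.6 0.7 0.6] tooly in st deg 0.2 tz [ 0.003  0.    -1.   ] w 0.08529038650653517
```

Request:
step_arm:
  plan: "8.54 -0.3 0 -0.05 0 0 0; 8.54 -0.4 0 -0.06 0 0 0; 8.54 -0.4 0 -0.06 0 0 0; 8.54 -0.4 0 -0.06 0 0 0; 8.54 -0.4 0 -0.06 0 0 0; 8.54 -0.4 0 -0.06 0 0 0; 8.54 -0.4 0 -0.06 0 0 0; 8.54 -0.4 0 -0.06 0 0 0"

```text
time: 7.37
eef_pos: [0.5906, -0.0484, 0.1041]
tool_rot: [-0.0, -0.198, 0.98, 0.0]
ft_force: [-3.8, -2.6, 3.4]
gripper_width: 0.0855
gripper_force: 2.0
```

Request:
step_arm:
  plan: "8.54 -0.3 0 -0.04 0 0 0; 8.54 -0.3 0 -0.04 0 0 0; 8.54 -0.25 0 -0.04 0 0 0; 8.54 -0.2 0 -0.02 0 0 0; 8.54 -0.2 0 0 0 0 0; 8.54 -0.2 0 0 0 0 0; 8.54 -0.2 0 0 0 0 0; 8.54 -0.2 0 0 0 0 0"

```text
time: 8.03
eef_pos: [0.6077, -0.0412, 0.1054]
tool_rot: [0.0, -0.198, 0.98, 0.0]
ft_force: [0.3, -0.1, -0.0]
gripper_width: 0.0853
gripper_force: 0.0
```

```bash
python3 tb.py; python3 -c "from h import *;stat()"
```

```text
t8.03 st x36.8 y-0.1 z105.4 F [ 0.2 -0.2 -0. ] tooly in st deg 0.2 tz [ 0.001  0.    -1.   ] w 0.08528034560894467
tube [8.8532e+01 5.3701e+01 3.0000e-03] 1.61051361942767 832
t8.13 st x36.8 y-0.2 z105.4 F [0.2 0.2 0.1] tooly in st deg 0.2 tz [ 0.001  0.    -1.   ] w 0.0855990419924499
```

Request:
step_arm:
  plan: "8.54 0.5 0 0 0 0 0; 8.54 0.8 0 -2 0 0 0; 0 1 0 -3 0 0 0; 0 0.4 0 -3 0 0 0; 0 0 2 -2 0 0 0; 0 0 3 0 0 0 0; 0 0 3 0 0 0 0; 0 0 2 0 0 0 0"

```text
time: 8.8
eef_pos: [0.5419, 0.0418, 0.206]
tool_rot: [0.0, -0.198, 0.98, 0.001]
ft_force: [-0.5, 0.0, -0.0]
gripper_width: 0.0123
gripper_force: 0.0
```

```bash
python3 - <<'E'
from h import *
from cell import viewer
import cv2
w=viewer.camera("wrist");stat();cv2.imwrite("pics/w2.png",w["pixels"])
z=w["range_z"];v,u=np.nonzero(z>0);d=z[v,u];K=w["intrinsics"];a=(u-K[0,2])/K[0,0];b=(v-K[1,2])/K[1,1];r=np.hypot(a,b);k=np.tan(r)/np.maximum(r,1e-9)*d
P=np.stack([a*k,b*k,d,np.ones_like(d)],1)@np.linalg.inv(w["view"]).T
R,t=T();L=np.c_[(P[:,:2]-t)@R,P[:,2]]*1000
g=(L[:,1]>85)&(L[:,1]<147)&(L[:,0]>-18)&(L[:,0]<90)&(L[:,2]<80)
q=L[g];print(len(q))
for lo,hi in((38,43),(43,48),(48,52),(52,56),(56,60),(60,64),(64,68)):
  for n,x0,x1 in(("btn",-18,38),("knob",45,90)):
    s=q[(q[:,2]>=lo)&(q[:,2]<hi)&(q[:,0]>x0)&(q[:,0]<x1)]
    if len(s):print(lo,hi,n,len(s),np.percentile(s,[2,50,98],axis=0).round(0).tolist())
E
```

```text
t8.85 st x7.4 y105.0 z205.7 F [-0.9  2.5  0.4] tooly in st deg 0.2 tz [-0.003  0.004 -1.   ] w 0.004715205446571668
9831
38 43 btn 3395 [[-18.0, 86.0, 39.0], [0.0, 121.0, 40.0], [37.0, 144.0, 42.0]]
38 43 knob 1270 [[45.0, 92.0, 39.0], [54.0, 108.0, 40.0], [85.0, 144.0, 42.0]]
43 48 btn 107 [[-12.0, 93.0, 43.0], [-10.0, 110.0, 46.0], [1.0, 131.0, 48.0]]
43 48 knob 72 [[52.0, 98.0, 43.0], [54.0, 104.0, 45.0], [62.0, 111.0, 48.0]]
48 52 btn 737 [[-12.0, 92.0, 49.0], [0.0, 112.0, 52.0], [29.0, 133.0, 52.0]]
48 52 knob 55 [[51.0, 98.0, 48.0], [54.0, 105.0, 50.0], [62.0, 111.0, 52.0]]
52 56 btn 1131 [[-11.0, 93.0, 52.0], [3.0, 111.0, 53.0], [28.0, 132.0, 55.0]]
52 56 knob 60 [[52.0, 98.0, 52.0], [55.0, 104.0, 54.0], [63.0, 111.0, 56.0]]
56 60 btn 105 [[-4.0, 99.0, 56.0], [-2.0, 110.0, 59.0], [9.0, 126.0, 60.0]]
56 60 knob 254 [[52.0, 97.0, 56.0], [62.0, 105.0, 59.0], [80.0, 111.0, 60.0]]
60 64 btn 1386 [[-3.0, 101.0, 60.0], [8.0, 113.0, 62.0], [21.0, 125.0, 64.0]]
60 64 knob 409 [[54.0, 99.0, 60.0], [67.0, 106.0, 61.0], [80.0, 111.0, 62.0]]
64 68 btn 3 [[6.0, 111.0, 64.0], [13.0, 115.0, 64.0], [19.0, 115.0, 64.0]]
```

View pics/w2.png

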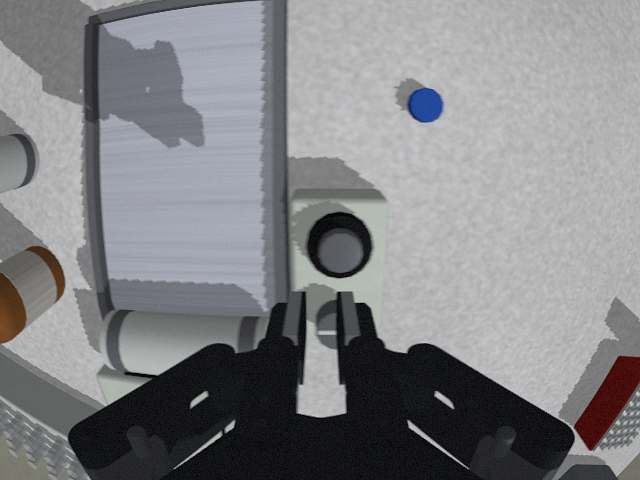

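Request:
step_arm:
  plan: "0 0 0 0 0 0 0; 0 0 0.5 0 0 0 0; 0 0 0 1 0 0 0; 0 0 0 2 0 0 0; 0 0 0 2 0 0 0; 0 0 0 0.8 0 0 0; 0 0 0 0 0 0 0; 0 0 0 0 0 0 0"

```text
time: 9.52
eef_pos: [0.5418, 0.0444, 0.1468]
tool_rot: [-0.001, -0.197, 0.98, 0.0]
ft_force: [-0.5, 0.8, 0.0]
gripper_width: 0.0001
gripper_force: 0.0
```

```bash
python3 -c "from h import *;stat()"
```

```text
t9.52 st x9.0 y104.2 z146.8 F [-0.2  1.   0. ] tooly in st deg 0.1 tz [-0.001  0.    -1.   ] w 9.946338348772655e-05
```

Request:
step_arm:
  plan: "0 0 0.6 0 0 0 0; 0 0 0.5 0.2 0 0 0; 0 0 0 0.3 0 0 0; 0 0 0 0.3 0 0 0; 0 0 0 0.2 0 0 0; 0 0 0 0.2 0 0 0; 0 0 0 0.1 0 0 0; 0 0 0 0 0 0 0"

```text
time: 10.18
eef_pos: [0.5374, 0.0551, 0.1343]
tool_rot: [-0.0, -0.198, 0.98, 0.0]
ft_force: [-1.2, 0.6, 2.0]
gripper_width: 0.0003
gripper_force: 0.6
```

```bash
python3 -c "from h import *;stat()"
```

```text
t10.18 st x9.0 y115.8 z134.3 F [-0.9  1.   2. ] tooly in st deg 0.1 tz [-0.  0. -1.] w 0.0002707866195464027
```

Contact begun (2 N). Press 6–7 mm further.

Request:
step_arm:
  plan: "0 0 0 0.1 0 0 0; 0 0 0 0.1 0 0 0; 0 0 0 0.1 0 0 0; 0 0 0 0.1 0 0 0; 0 0 0 0.1 0 0 0; 0 0 0 0.1 0 0 0; 0 0 0 0 0 0 0; 0 0 0 0 0 0 0"

```text
time: 10.85
eef_pos: [0.5375, 0.0551, 0.1286]
tool_rot: [0.0, -0.198, 0.98, 0.0]
ft_force: [-1.3, 0.1, 4.9]
gripper_width: -0.0
gripper_force: 2.5
```

Request:
step_arm:
  plan: "0 0 0 0.05 0 0 0; 0 0 0 0.05 0 0 0; 0 0 0 0.05 0 0 0; 0 0 0 0 0 0 0; 0 0 0 0 0 0 0; 0 0 0 0 0 0 0; 0 0 0 0 0 0 0; 0 0 0 0 0 0 0"

```text
time: 11.52
eef_pos: [0.5375, 0.0551, 0.1285]
tool_rot: [0.0, -0.198, 0.98, -0.0]
ft_force: [-3.8, 0.4, 13.6]
gripper_width: -0.0003
gripper_force: 6.9
```

Hard stop reached (13.6 N, no further travel). Release and lift.

Request:
step_arm:
  plan: "0 0 0 -0.3 0 0 0; 0 0 0 -0.4 0 0 0; 0 0 0 -0.6 0 0 0; 0 0 0 -1.5 0 0 0; 0 0 0 -3 0 0 0; 0 0 0 -3 0 0 0; 0 0 0 -2 0 0 0; 0 0 0 0 0 0 0"

```text
time: 12.18
eef_pos: [0.5401, 0.0549, 0.2395]
tool_rot: [0.005, -0.198, 0.98, -0.001]
ft_force: [1.1, -0.1, 0.5]
gripper_width: -0.0001
gripper_force: 0.0
```

Request:
step_arm:
  plan: "0 0 0 0 0 0 0; 0 0 0 0 0 0 0; 0 0 0 0 0 0 0; 0 0 0 0 0 0 0; 0 0 0 0 0 0 0; 0 0 0 0 0 0 0; 0 0 0 0 0 0 0; 0 0 0 0 0 0 0"

```text
time: 12.85
eef_pos: [0.5374, 0.0551, 0.2346]
tool_rot: [-0.0, -0.198, 0.98, 0.0]
ft_force: [-0.4, -0.3, -0.4]
gripper_width: 0.0002
gripper_force: 0.0
```

```bash
python3 - <<'E'
from h import *
from cell import viewer
import cv2
stat()
cv2.imwrite("pics/end.png",viewer.camera("scene")["pixels"])
E
```

```text
t12.85 st x9.0 y115.8 z234.6 F [-0.4 -0.1 -0.4] tooly in st deg 0.2 tz [-0.  0. -1.] w 0.00024916297566350125
```

View pics/end.png

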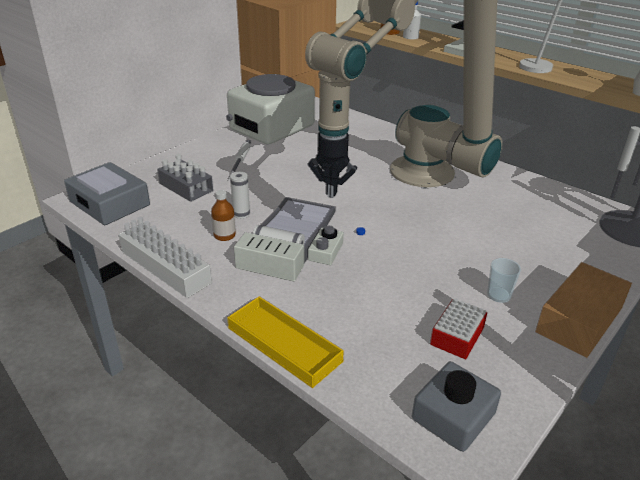

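The tube lies seated behind the housing at about pixel (283,237). The button is free, the arm is clear, and the bystanders look unmoved.

```bash
python3 -c "from cell import job;print(job.finish_job())"
```

```text
the job is handed in; nothing more can be done
None
```

I rolled the tube up the ramp into its seat against the stop, pressed the start button to its hard stop and released it, and handed the job in after about 13 s of robot time; the bystanders look unmoved in the last picture.

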